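Clear a plaster drying slab and jack up its free edge

TASK

Push the three dry clay chips off the top of the hinged plaster slab with the wooden scraper block (not with the fingers), then set the scraper down on the table. Stand the small lever jack flat on the table with its saddle centred under the slab's lift lug, the round-ended one with the upright stud, and pump the handle twice: press it fully down so that the slab's edge rises, let it come all the way back up, then press it fully down again. Finish while still holding the handle down, with the slab's edge held up by the jack alone and the other things on the table left where they are.

Things in the scene. Friction and masses are not known exactly. Their poses are not given: they have to be found in the camera images.
- slab_top (a point): Centre of the top face of the pale plaster slab, 80 mm above the table when flat. 200 mm (its x) by 220 mm (its y), 35 mm thick, 1.2 to 2.1 kg, hinged along its +y side on a fixed steel bed narrower than itself; its top face is open on all sides. Two flat dark steel lugs (44 mm wide, 6 mm thick, undersides 58 mm above the table) stick out level from its -y side. Axes: z up, y towards the hinge.
- lift_point (a point): Centre of the lift lug's round end, on its underside below the stud (stud 12 mm across, 16 mm tall); 58 mm above the table when flat, 28 mm out from the slab's side, at slab x = -45 mm. The lug reaches 50 mm out. The other lug, square-ended and plain, at slab x = +55 mm, 40 mm out, is not the lift lug. Axes as the slab's: y points from lug to hinge.
- slab (a joint): Tilt of the slab about its hinge (rad): 0 lying flat on the bed, growing as the lug side rises. 17 mm rise at the lift point is about 0.07. It falls back by its own weight.
- jack_grip (a point): Loose dark steel lever jack, 0.8 kg: centre of its upright housing block, 46 mm (jack x) by 36 mm (jack y), 10 to 60 mm above the table, to be gripped from above across the 36 mm; this point is 35 mm above the underside. x points to the saddle, 62 mm ahead; z up. Base plate 10 mm thick, 70 mm wide, from 165 mm behind to 80 mm ahead of this point. The handle rises behind.
- saddle_top (a point): Centre of the top of the jack's round steel saddle, 34 mm across, 62 mm ahead of the housing's centre; 45 mm above the table when down, 13 mm lower than the lift point. It rises 50 mm per rad of handle, 30 mm at the full stroke.
- handle (a joint): Angle of the jack's handle (rad): 0 fully up, 0.6 fully down (level, at its stop). A spring and the load push it back up when it is let go; holding it down takes about 5 to 8 N at the paddle.
- paddle (a point): Centre of the top of the black paddle (50 x 36 x 12 mm) at the handle's end, 135 mm from the pivot, which lies 15 mm behind the housing's centre and 45 mm up. Fully up, the handle slopes by 0.6 rad and this point is 126 mm above the table, 123 mm behind the housing's centre; fully down it is level, 51 mm up and 150 mm behind.
- scraper_mid (a point): Wooden scraper block standing on its long edge; this is its centre, 31 mm above its underside (62 mm tall in all). Lower part 26 mm thick (its x) by 130 mm long (its y), 28 mm tall; above it a grip 24 mm thick by 70 mm long, to be taken from above across its thickness. 0.15 kg.
- chip1_mid (a point): Dry clay chip number 1, loose on the slab's top, 32 x 18 x 12 mm; this is its centre, half-way up.
- chip2_mid (a point): Dry clay chip number 2, loose on the slab's top, 26 x 18 x 10 mm; this is its centre, half-way up.
- chip3_mid (a point): Dry clay chip number 3, loose on the slab's top, 30 x 16 x 11 mm; this is its centre, half-way up.
- bowl: Red plastic bowl, 140 mm across, 60 mm tall, loose bystander; its underside's centre.
- mould: Plaster cup mould, 96 mm across, 75 mm tall, loose bystander; its underside's centre.
- cutout: Flat clay ring, 56 mm across, 8 mm thick, loose bystander; its underside's centre.
- mug: Blue glazed cup, 72 mm across, 70 mm tall, loose bystander; its underside's centre.
- spatula: Wooden-handled spatula lying on the table, loose bystander.
Things that resemble listed ones, but are neither listed nor needed, are in the scene too. Of the things like the part that bears scraper_mid, leave any that is green; of the rest the smaller one is meant.

How it is judged:
By the outcome, as a careful person would: the job done as asked, in the order asked, and still so for the second after the job is handed in, while the arm keeps its last pose, push and grip.
It also fails if it takes over 72 s, if anything falls off the work surface, if the arm or the gripper's body presses on something with over 40 N, if the wrist force passes 120 N, or if a joint passes its speed limit or range.

ROBOT

A 7-joint arm with a two-finger parallel gripper is mounted at the origin on the work surface. World frame = base frame: x ahead of the robot, y to its left, z up, the work surface at z = 0. Lengths are in m, angles in rad, forces in N, time in s.
With the tool pointing down it reaches from about 0.4 to 0.85 m from the base axis. Payload 6.9 kg.
Tool frame: the origin (TCP) lies midway between the tips of the shut fingers; the grasp point (between the pads) lies behind it (ctrl.pinch_z is the z of the grasp point in the tool frame, in m); z points along the fingers, y is the direction in which the jaws open and shut (so a half turn about z gives the same grasp; the last joint's range is limited). The gripper opens to 85 mm and grips with 20 to 120 N. Pads are 22 mm wide; open, the fingers measure 114 mm over their backs; the gripper's body (76 mm by 85 mm) begins 54 mm behind the grasp point. The pads swing forward as they close: fully open they stand 13 mm farther back than shut.
Start: joints at [-1.054, 0.507, -0.238, 1.5, 0.126, 1.149, -0.155], TCP at [0.25, 0.573, 0.231] pointing down, gripper open.
Joint ranges: [-3.08, 3.08], [-0.24, 2.05], [-1.43, 1.35], [0, 2.5], [-1.52, 4.66], [0.17, 1.96], [-2.89, 2.89]. Speed limits (rad/s): [2.39, 2.39, 3.14, 3.14, 3.14, 3.14, 3.14].

INTERFACE

Orientations are given as a unit quaternion [w, x, y, z].
In Python, from station import ctrl, get_state, vision, ticket, models gives the robot as it stands. Calls block until the motion is done:
- ctrl.movep(position, orientation): joint-space move of the TCP to a pose.
- ctrl.movel(position, frame=None, max_speed=0.15): straight line of the TCP; frame=None keeps the orientation; max_speed is the mean speed in m/s.
- ctrl.set_joints(angles): joint-space move.
- ctrl.ungrasp() and ctrl.close_gripper(force=None): open the fingers fully, or close them until they stop; force is the grip in N (None keeps the last).
- ctrl.pause(seconds).
- ctrl.ik(position, orientation): joint angles nearest the present ones, or None.
- get_state(): the state.
- vision.grab_frame(name): name is "side" or "top" or "wrist"; returns (picture, depth): 400x640x3 uint8, blue, green, red; 400x640 float32, m along the optical axis (not along the pixel's ray), 0 where there is no reading.
- vision.camera_info(name): a dict with "mtx" (3x3 intrinsics, pixels), "R" (3x3) and "t" (3): a world point X has camera coordinates R X + t; the wrist camera has in their place "hand_eye" (4x4, takes a point from camera to tool coordinates, whose origin is the TCP and whose axes are the flange's). Camera axes: x right, y down, z forward; pixel columns grow to the right and rows downward; lengths in m; the calibration is good to about 2 mm. The wrist camera is an equidistant fisheye: a pixel r from the principal point sees the ray r / f radians off the axis. A picture is of the moment at which its call begins: read the wrist's pose just before it. camera_info takes no time and is no camera call.
A pose or a line that the arm cannot do raises ctrl.Unreachable and nothing moves.
- ticket.close_job(): hands the job in, once; it reports no verdict.
Trained networks look in the newest picture that a camera, given by its name, has taken for a name from the list of things; names that differ only in an ending like _2 or _b are one class to them, and where a whole thing is asked for, a point or a joint stands for the part that bears it (a point fixed in the world has none). Each returns a list of dicts, best first, with "p" (0 to 1); they miss things now and then, are a little off and sometimes report something else, mostly with a low value. They report only what shows in the picture. A call takes as long as a camera call. They do not tell look-alikes from the thing itself.
- models.recognise(camera, target): "point" ([column, row] in pixels, amid what is visible of it).
- models.masks_of(camera, target): "mask" (400x640 bool, what is visible of it) and "point" ([column, row] in pixels, amid what is visible of it).
The state is a dict: "time": time; "qpos": joint angles; "qd": joint speeds; "tau": joint torques, N m; "tcp_pos": TCP position; "eef_rot": TCP orientation; "contact_force": force on the tool from outside, world axes, zero at the start; "wrist_torque": the same for the moment, N m; "width": finger opening in m.
Only numpy, scipy, OpenCV 4.12 (cv2) and the standard library are available. Lean on these libraries where they do the work, as an engineer would, in place of code of your own. Each camera call takes 0.05 s, during which the arm holds its last target.

## Working session

There is one attempt and no reset: what is moved stays moved. The work goes in short steps, each a Python script; the robot and the scene stay as the last script left them, time stands still between calls to the robot, and variables do not carry over. Pictures are saved under pics/ and viewed, and the job is handed in when it is done.

```bash
ls; mkdir -p pics; python3 - <<'E'
from station import ctrl,get_state,vision,models
import cv2,numpy as np
s=get_state();print(s['time'],s['tcp_pos'],s['eef_rot'],s['width'],ctrl.pinch_z)
for n in ["top","side","wrist"]:
    p,d=vision.grab_frame(n);cv2.imwrite(f"pics/{n}0.png",p);np.savez(f"pics/{n}0.npz",p=p,d=d)
    print(n,vision.camera_info(n))
print(get_state()['time'])
E
```

```text
pics
0.0 [0.24945046 0.57252212 0.23044925] [-1.67738701e-04  2.03946444e-01  9.78981659e-01 -8.55171319e-04] 0.08546381257911469 -0.0187
top {'mtx': array([[437.23901238,   0.        , 326.37328017],
       [  0.        , 437.23901238, 200.84223066],
       [  0.        ,   0.        ,   1.        ]]), 'R': array([[-0.02138728, -0.99968992,  0.01275347],
       [-0.98721272,  0.01910136, -0.15825983],
       [ 0.15796715, -0.01597513, -0.98731513]]), 't': array([0.08901527, 0.5520652 , 1.30908859])}
side {'mtx': array([[466.81766641,   0.        , 325.14607563],
       [  0.        , 466.81766641, 201.8082929 ],
       [  0.        ,   0.        ,   1.        ]]), 'R': array([[-0.99964596, -0.01668229, -0.02072816],
       [ 0.00200744,  0.72952949, -0.68394641],
       [ 0.0265316 , -0.68374587, -0.72923772]]), 't': array([0.56267885, 0.0284008 , 1.79974077])}
wrist {'mtx': array([[309.70691629,   0.        , 322.03388463],
       [  0.        , 309.70691629, 200.32782354],
       [  0.        ,   0.        ,   1.        ]]), 'hand_eye': array([[ 1.65418241e-04, -9.49662664e-01, -3.13274317e-01,
         7.87857500e-02],
       [ 9.99999033e-01,  5.89587618e-04, -1.25925186e-03,
         1.88030468e-04],
       [ 1.38056713e-03, -3.13273806e-01,  9.49661843e-01,
        -1.42653620e-01],
       [ 0.00000000e+00,  0.00000000e+00,  0.00000000e+00,
         1.00000000e+00]])}
0.15
```

View pics/top0.png

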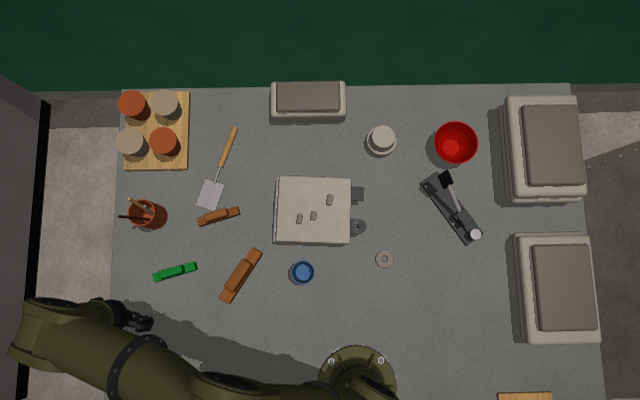

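View pics/side0.png

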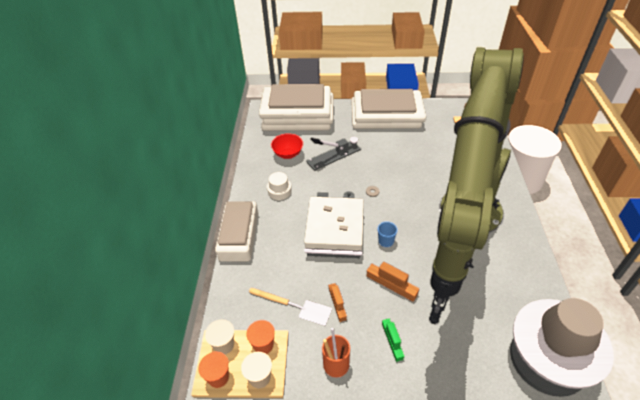

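```bash
cat > h.py <<'E'
import numpy as np,cv2
from scipy.spatial.transform import Rotation as Ro
from station import ctrl,get_state,vision,models
def cloud(name,d):
    i=vision.camera_info(name);K=i['mtx'];v,u=np.mgrid[0:400,0:640]
    c=np.stack([(u-K[0,2])/K[0,0]*d,(v-K[1,2])/K[1,1]*d,d],-1)
    return (c-i['t'])@i['R']
def ray_z(name,uv,z):
    i=vision.camera_info(name);K=i['mtx']
    r=i['R'].T@np.array([(uv[0]-K[0,2])/K[0,0],(uv[1]-K[1,2])/K[1,1],1]);o=-i['R'].T@i['t']
    return o+r*(z-o[2])/r[2]
def proj(name,X):
    i=vision.camera_info(name);c=i['R']@np.asarray(X)+i['t'];K=i['mtx'];return K[:2,:2]@(c[:2]/c[2])+K[:2,2]
def down(a):
    # tool z down, jaw(y) axis along world direction angle a
    y=np.array([np.cos(a),np.sin(a),0]);z=np.array([0,0,-1.]);x=np.cross(y,z)
    q=Ro.from_matrix(np.stack([x,y,z],1)).as_quat();return q[[3,0,1,2]]
E
python3 - <<'E'
from h import *
D={}
for n in ['top','side']:
    vision.grab_frame(n)
    z=np.load(f'pics/{n}0.npz');C=cloud(n,z['d'])
    for t in ['slab','jack_grip','saddle_top','scraper_mid','chip1_mid','paddle','handle']:
        for m in models.masks_of(n,t):
            P=C[m['mask']&(z['d']>0)]
            if len(P)<3: continue
            r=cv2.minAreaRect(P[:,:2].astype(np.float32)*1000)
            print(n,t,round(m['p'],2),np.round(m['point']),len(P),'mean',P.mean(0).round(3),'zmax',np.percentile(P[:,2],98).round(3),np.round(r[0]),np.round(r[1]),round(r[2],1))
p=cv2.imread('pics/top0.png')
cv2.imwrite('pics/a.png',cv2.resize(p[140:270,190:510],(800,325),interpolation=cv2.INTER_CUBIC))
p=cv2.imread('pics/side0.png')
cv2.imwrite('pics/b.png',cv2.resize(p[120:320,240:420],(720,600)[:2] if 0 else (540,600),interpolation=cv2.INTER_CUBIC))
E
```

```text
top slab 0.87 [319. 210.] 5028 mean [0.523 0.107 0.08 ] zmax 0.087 [524.  92.] [270. 201.] 86.5
top jack_grip 0.73 [450. 208.] 1855 mean [ 0.532 -0.31   0.035] zmax 0.137 [ 533. -323.] [248.  93.] 30.1
top saddle_top 0.53 [474. 236.] 99 mean [ 0.444 -0.375  0.046] zmax 0.053 [ 445. -375.] [32. 32.] 87.1
top scraper_mid 0.64 [238. 278.] 914 mean [0.333 0.339 0.058] zmax 0.092 [338. 344.] [ 54. 182.] 53.3
top scraper_mid 0.63 [218. 217.] 451 mean [0.516 0.412 0.043] zmax 0.067 [522. 421.] [ 39. 139.] 16.1
top scraper_mid 0.56 [175. 272.] 428 mean [0.35  0.536 0.044] zmax 0.068 [350. 544.] [ 31. 128.] 18.1
top chip1_mid 0.35 [318. 208.] 5016 mean [0.523 0.107 0.08 ] zmax 0.087 [524.  89.] [277. 201.] 86.6
top paddle 0.84 [448. 182.] 301 mean [ 0.581 -0.285  0.11 ] zmax 0.141 [ 579. -308.] [123.  69.] 38.3
top handle 0.56 [448. 187.] 327 mean [ 0.579 -0.288  0.104] zmax 0.141 [ 584. -314.] [121.  83.] 41.0
side slab 0.84 [333. 224.] 2991 mean [0.524 0.129 0.077] zmax 0.088 [526.  66.] [337. 215.] 87.3
side jack_grip 0.9 [331. 155.] 859 mean [ 0.533 -0.309  0.029] zmax 0.131 [ 556. -353.] [255. 168.] 35.4
side saddle_top 0.69 [373. 187.] 112 mean [ 0.373 -0.097  0.007] zmax 0.013 [374. -95.] [53. 53.] 6.9
side saddle_top 0.35 [352. 137.] 19 mean [ 0.444 -0.37   0.045] zmax 0.051 [ 444. -371.] [21. 26.] 3.7
side scraper_mid 0.91 [393. 338.] 474 mean [0.349 0.558 0.039] zmax 0.066 [349. 544.] [ 27. 141.] 15.4
side scraper_mid 0.68 [342. 300.] 373 mean [0.515 0.431 0.04 ] zmax 0.066 [518. 409.] [ 36. 149.] 11.1
side scraper_mid 0.63 [390. 274.] 1043 mean [0.334 0.353 0.048] zmax 0.089 [323. 317.] [ 99. 195.] 56.4
side chip1_mid 0.39 [325. 207.] 33 mean [0.55  0.075 0.091] zmax 0.095 [551.  74.] [17. 26.] 85.5
side paddle 0.59 [332. 225.] 2996 mean [0.524 0.129 0.076] zmax 0.086 [525.  64.] [340. 215.] 87.4
```

View pics/a.png

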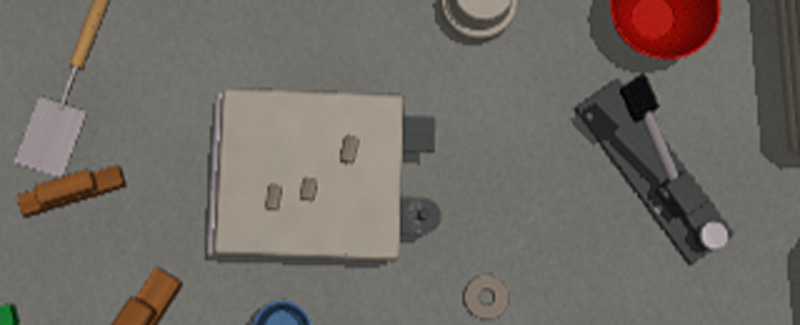

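View pics/b.png

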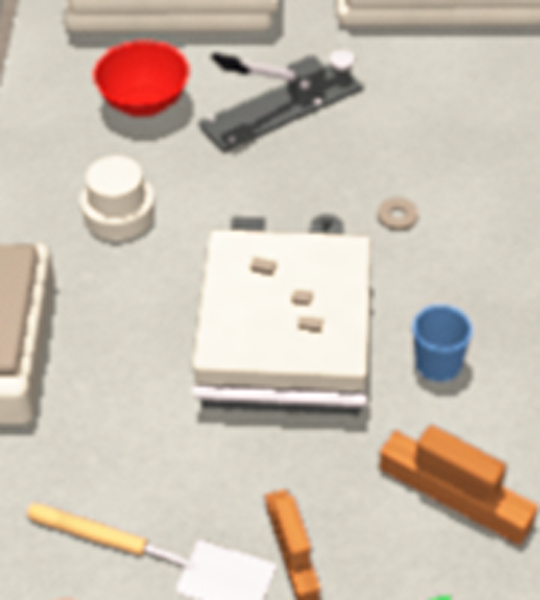

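```bash
python3 - <<'E'
from h import *
for n in ['top','side']:
    z=np.load(f'pics/{n}0.npz');C=cloud(n,z['d']);p=z['p'];ok=z['d']>0
    def sel(x0,x1,y0,y1,z0,z1):
        m=ok&(C[...,0]>x0)&(C[...,0]<x1)&(C[...,1]>y0)&(C[...,1]<y1)&(C[...,2]>z0)&(C[...,2]<z1);return m
    def rect(nm,m):
        P=C[m]
        if len(P)<4: print(n,nm,len(P));return
        r=cv2.minAreaRect(P[:,:2].astype(np.float32)*1000)
        print(n,nm,len(P),'mean',P.mean(0).round(4),'rect',np.round(r[0],1),np.round(r[1],1),round(r[2],1))
    rect('table',sel(.3,.4,.2,.3,-.02,.02))
    rect('slabtop',sel(.35,.7,-.05,.3,.074,.083))
    rect('chips',sel(.44,.6,.02,.2,.0855,.1))
    m=sel(.44,.6,.02,.2,.0855,.1).astype(np.uint8)
    k,l=cv2.connectedComponents(m)
    for i in range(1,k): rect('chip',l==i)
    rect('lugs',sel(.4,.62,-.08,-.005,.055,.075)); 
    rect('lift',sel(.4,.52,-.08,-.005,.055,.07)); rect('stud',sel(.4,.52,-.08,-.012,.073,.09)); 
    rect('sq',sel(.52,.62,-.08,-.005,.055,.07))
    rect('scr top',sel(.46,.58,.34,.5,.055,.07)); rect('scr low',sel(.46,.58,.34,.5,.022,.035)); rect('scr all',sel(.46,.58,.34,.5,.02,.07))
    rect('jackbase',sel(.4,.68,-.45,-.2,.006,.014))
    rect('housing',sel(.4,.56,-.45,-.2,.055,.065))
    rect('saddle',sel(.4,.47,-.45,-.34,.04,.05))
    rect('paddle',sel(.5,.66,-.36,-.2,.105,.14))
    rect('ring',sel(.3,.43,-.15,-.05,.004,.02)); rect('mug',sel(.25,.43,.07,.24,.02,.1)); rect('mould',sel(.6,.8,-.15,0,.02,.1)); rect('bowl',sel(.62,.8,-.4,-.18,.02,.1))
E
```

```text
top table 1023 mean [0.3486 0.2485 0.0018] rect [349.6 250. ] [99.7 98.5] 88.8
top slabtop 3302 mean [0.5222 0.1172 0.0803] rect [488.2 102.5] [253.2 274. ] 86.8
top chips 370 mean [0.5185 0.1111 0.0893] rect [520.7 110.3] [177.8 157.3] 89.4
top chip 1
top chip 1
top chip 1
top chip 2
top chip 1
top chip 1
top chip 1
top chip 2
top chip 1
top chip 1
top chip 1
top chip 1
top chip 1
top chip 1
top chip 1
top chip 1
top chip 1
top chip 4 mean [0.5747 0.1263 0.0866] rect [575.  126.1] [6.8 3.9] 61.3
top chip 2
top chip 1
top chip 2
top chip 1
top chip 1
top chip 1
top chip 1
top chip 68 mean [0.5523 0.0692 0.0928] rect [554.9  67.9] [20.4 39. ] 66.1
top chip 1
top chip 1
top chip 1
top chip 5 mean [0.5605 0.1176 0.0866] rect [560.8 116.8] [4.4 8.5] 44.4
top chip 4 mean [0.5641 0.0912 0.0864] rect [564.2  91.9] [8.4 2.2] 42.8
top chip 2
top chip 1
top chip 1
top chip 2
top chip 1
top chip 1
top chip 2
top chip 1
top chip 1
top chip 1
top chip 1
top chip 1
top chip 1
top chip 1
top chip 1
top chip 1
top chip 2
top chip 1
top chip 2
top chip 1
top chip 2
top chip 1
top chip 1
top chip 3
to
[... 3729 characters left out ...]
516.7 416.5] [ 27.  135.3] 16.5
side jackbase 411 mean [ 0.5467 -0.2988  0.0096] rect [ 537.5 -320.9] [270.4 235.2] 1.4
side housing 62 mean [ 0.499  -0.3342  0.0604] rect [ 505.5 -329.7] [75.1 38.7] 41.1
side saddle 30 mean [ 0.445  -0.3722  0.0442] rect [ 449.1 -363.7] [57.5 28.6] 61.1
side paddle 61 mean [ 0.597  -0.2669  0.1247] rect [ 592.  -273.4] [57.9 38.9] 30.1
side ring 138 mean [ 0.372  -0.0955  0.0071] rect [368.6 -99.1] [ 96.1 125.8] 83.3
side mug 380 mean [0.3458 0.1505 0.0515] rect [367.2 133.6] [122.2 126.2] 89.5
side mould 464 mean [ 0.7455 -0.083   0.0556] rect [748.5 -93.5] [90.4 94.4] 68.5
side bowl 464 mean [ 0.7339 -0.3456  0.0424] rect [ 730.7 -329.3] [137.4 141.1] 5.6
```

```bash
python3 - <<'E'
from h import *
for c in [(278.8,176),(350.8,178.8),(350,243.6),(276,242.4)]: print(ray_z('top',c,.08).round(4))
d=np.degrees; r=np.radians
print(d(get_state()['qpos']).round())
for nm,p,a in [('scr',(.517,.416,.031),16.5),('swp0',(.45,.116,.115),0),('swp1',(.66,.116,.115),0),('jack',(.4959,-.339,.018),123),('place',(.472,-.15,.018),0),('placein',(.472,-.083,.018),0),('paddle',(.472,-.235,.05),0),('paddle90',(.472,-.235,.05),90)]:
    for k in (0,180):
        q=ctrl.ik(p,down(r(a+k))); print(nm,a+k,None if q is None else d(q).round())
E
```

```text
[0.627  0.2209 0.08  ]
[0.6142 0.0028 0.08  ]
[0.4182 0.0111 0.08  ]
[0.4263 0.23   0.08  ]
[-60.  29. -14.  86.   7.  66.  -9.]
scr 16.5 [-41.  43.  -1.  92.   1.  44. -25.]
scr 196.5 [-18.  49. -42.  92.  38.  54. 123.]
swp0 0 [-23.  24.   8. 119.  -5.  38. -12.]
swp0 180 [  8.  26. -36. 118.  23.  42. 138.]
swp1 0 [-16.  39.   7.  87.  -6.  54.  -7.]
swp1 180 [  8.  42. -37.  87.  28.  60. 144.]
jack 123 [ 39.  41. -11. 103.  12.  37. 144.]
jack 303 [  9.  47.  39. 104. -41.  45.  13.]
place 0 [  9.  35.   8. 120. -11.  26.  26.]
place 180 [ 34.  37. -29. 119.  33.  32. 161.]
placein 0 [  3.  34.   6. 122.  -9.  25.  16.]
placein 180 [ 27.  36. -30. 122.  35.  31. 151.]
paddle 0 [  5.  37.  30. 114. -29.  37.  53.]
paddle 180 [-13.  52.  66. 114. -58.  57. -97.]
paddle90 90 [ 26.  33.  -3. 113.   3.  34. 111.]
paddle90 270 [  3.  37.  33. 114. -32.  38. -34.]
```

```bash
python3 - <<'E'
from h import *
r=np.radians
q=down(r(16.5))
ctrl.movep([.517,.416,.11],q); ctrl.movel([.517,.416,.031],max_speed=.12)
ctrl.close_gripper(force=50)
s=get_state();print(s['time'],s['tcp_pos'],s['width'],s['contact_force'])
ctrl.movel([.517,.416,.18],max_speed=.2)
ctrl.movep([.45,.119,.18],down(r(-2.7)))
s=get_state();print(s['time'],s['tcp_pos'],s['width'],s['contact_force'])
for n in ['top','side','wrist']:
    p,d=vision.grab_frame(n);cv2.imwrite(f'pics/{n}1.png',p);np.savez(f'pics/{n}1.npz',p=p,d=d)
E
```

```text
3.6 [0.51711405 0.41610674 0.03135781] 0.02355336530492174 [-0.60747868 -0.61794319  3.53743426]
5.6583 [0.45075881 0.12048621 0.17997506] 0.023379433766208685 [ 0.17573583  0.51707809 -2.04022222]
```

View pics/side1.png

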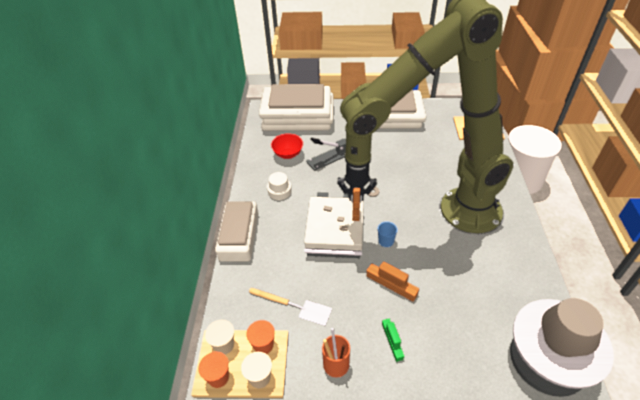

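View pics/wrist1.png

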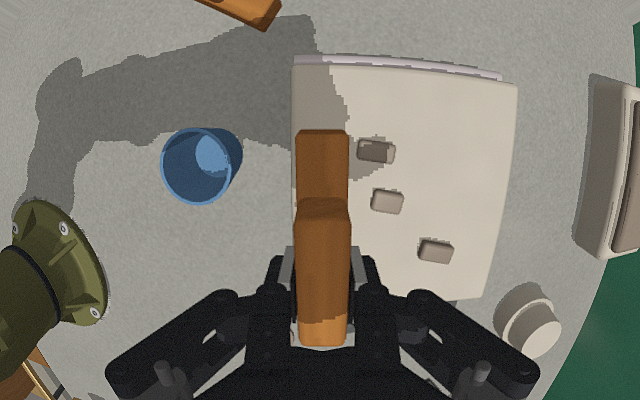

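```bash
python3 - <<'E'
from h import *
f0=np.array(get_state()['contact_force'])
z=.1135
ctrl.movel([.45,.119,z],max_speed=.12);ctrl.pause(.1)
s=get_state();print(s['time'],s['tcp_pos'],s['contact_force']-f0)
ctrl.movel([.662,.109,z],max_speed=.1)
s=get_state();print(s['time'],s['tcp_pos'],s['contact_force']-f0)
ctrl.movel([.662,.109,.2],max_speed=.2)
for n in ['top','side']:
    p,d=vision.grab_frame(n);cv2.imwrite(f'pics/{n}2.png',p);np.savez(f'pics/{n}2.npz',p=p,d=d)
E
```

```text
6.6167 [0.45055921 0.11921973 0.11417567] [-0.14143218 -1.79654499  0.21079821]
8.8917 [0.66173781 0.10912421 0.11366238] [ 0.02871976 -0.83395842  0.1620456 ]
```

View pics/side2.png

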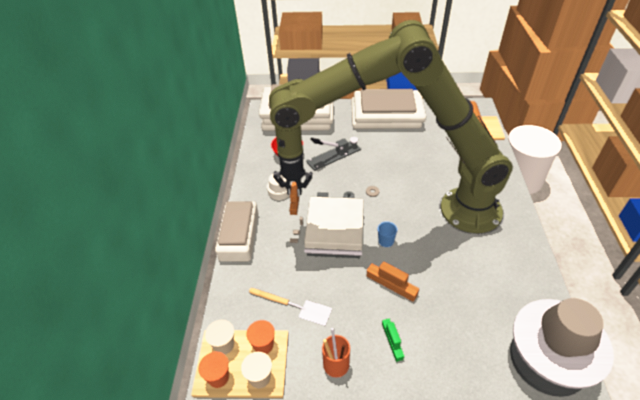

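View pics/top2.png

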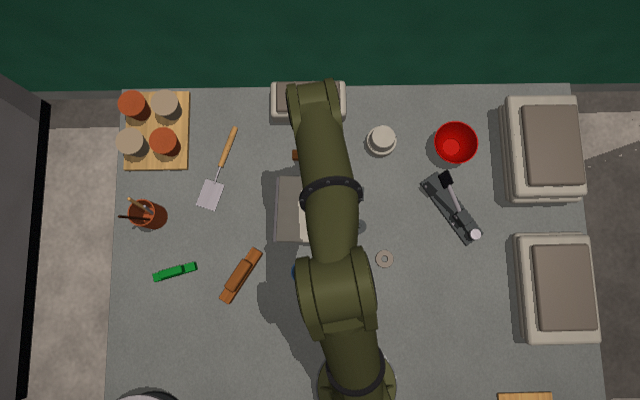

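Slab top is clear in the side view; chips lie on the table beyond it. Returning the scraper to its spot.

```bash
python3 - <<'E'
from h import *
r=np.radians
ctrl.movep([.517,.416,.12],down(r(16.5)))
f0=np.array(get_state()['contact_force'])
ctrl.movel([.517,.416,.0325],max_speed=.1)
z=.0325
for k in range(5):
    ctrl.pause(.05)
    s=get_state();dz=s['contact_force'][2]-f0[2];print(s['tcp_pos'][2],dz)
    if dz>1: break
    z-=.0008;ctrl.movel([.517,.416,z],max_speed=.02)
ctrl.ungrasp()
ctrl.movel([.517,.416,.2],max_speed=.2)
s=get_state();print(s['time'],s['width'])
for n in ['top','side']:
    p,d=vision.grab_frame(n);cv2.imwrite(f'pics/{n}3.png',p);np.savez(f'pics/{n}3.npz',p=p,d=d)
z=np.load('pics/top3.npz');C=cloud('top',z['d'])
ctrl.movep([.4959,-.339,.17],down(r(123)))
s=get_state();print(s['time'],s['tcp_pos'],s['eef_rot'],s['qpos'])
p,d=vision.grab_frame('wrist');cv2.imwrite('pics/wrist3.png',p);np.savez('pics/wrist3.npz',p=p,d=d,pos=s['tcp_pos'],rot=s['eef_rot'])
E
```

```text
0.03293650989959618 1.073986934181584
13.5833 0.0849381672225585
16.35 [ 0.49648435 -0.33823182  0.17001697] [ 2.07820301e-04 -2.84444119e-01  9.58692592e-01  1.22827915e-04] [ 0.72095939  0.52520371 -0.25845807  1.65521475  0.15424317  0.98111418
  2.55750688]
```

View pics/top3.png

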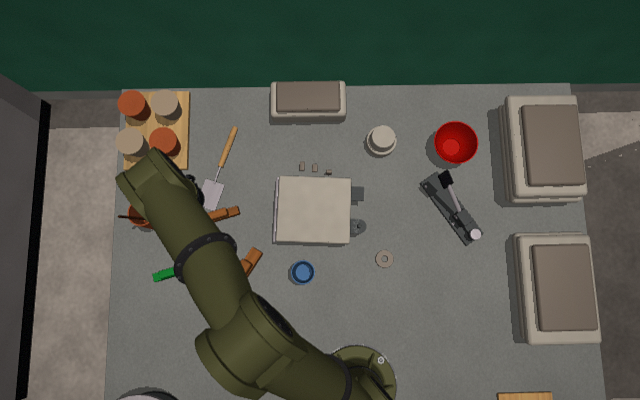

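View pics/wrist3.png

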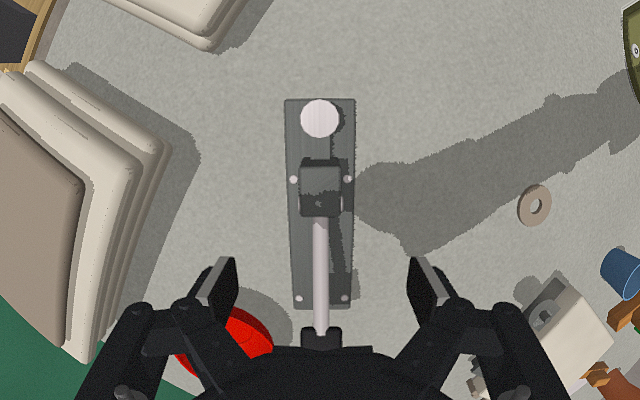

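```bash
cat >> h.py <<'E'
def wproj(pt):
    i=vision.camera_info('wrist');H=np.linalg.inv(i['hand_eye']);c=(H@np.r_[pt,1])[:3]
    th=np.arctan2(np.hypot(c[0],c[1]),c[2]);u=c[:2]/np.hypot(c[0],c[1]);return th*i['mtx'][0,0]*u+i['mtx'][:2,2]
E
python3 - <<'E'
from h import *
for x,y,h in [(0,0,.06),(.023,.018,.06),(.023,-.018,.06),(-.023,.018,.06),(-.023,-.018,.06),(.062,0,.045),(-.123,0,.126)]: print(x,y,wproj([x,y,.17-h]))
E
```

```text
0 0 [323.75931448 196.2815299 ]
0.023 0.018 [345.33240189 170.0627578 ]
0.023 -0.018 [302.26487519 170.03439539]
-0.023 0.018 [344.13455526 221.20753779]
-0.023 -0.018 [303.26615029 221.2022986 ]
0.062 0 [323.77787173 122.08465089]
-0.123 0 [323.69843362 357.74647928]
```

```bash
python3 - <<'E'
from h import *
r=np.radians
x,y=.4955,-.342
ctrl.movep([x,y,.13],down(r(123)))
ctrl.movel([x,y,.0175],max_speed=.12)
ctrl.close_gripper(force=80)
s=get_state();print(s['time'],s['tcp_pos'],s['width'],s['contact_force'])
ctrl.movel([x,y,.14],max_speed=.15)
s=get_state();print(s['time'],s['tcp_pos'],s['width'],s['contact_force'],s['wrist_torque'])
L=np.array([.471,-.0193]);uy=np.array([.047,.9989])
h=L-.152*uy
ctrl.movep([*h,.14],down(r(-2.7)))
ctrl.movel([*h,.03],max_speed=.12)
s=get_state();print(s['time'],s['tcp_pos'],s['qpos'],s['contact_force'])
for n in ['wrist','side','top']:
    p,d=vision.grab_frame(n);cv2.imwrite(f'pics/{n}4.png',p);np.savez(f'pics/{n}4.npz',p=p,d=d,pos=s['tcp_pos'],rot=s['eef_rot'])
E
```

```text
18.2917 [ 0.49565291 -0.34197157  0.01805092] 0.03519204782235879 [-0.95254074  1.70867645  5.89704276]
19.2583 [ 0.49454677 -0.34154994  0.13864485] 0.03524548815741874 [ 0.5984517  -0.38760245 -8.21838734] [-0.04966104  0.17091463 -0.0090582 ]
22.125 [ 0.46432379 -0.17145861  0.03053977] [ 0.1303074   0.59606229  0.26016434  2.0805316  -0.30622728  0.4994181
  0.57043825] [-0.48116578  0.38654195 -7.51669522]
```

View pics/wrist4.png

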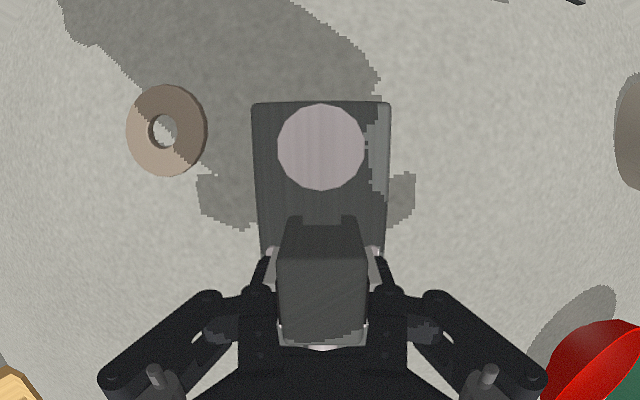

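View pics/side4.png

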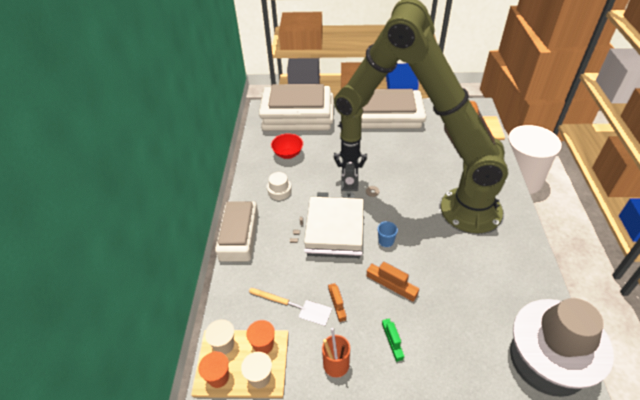

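```bash
python3 - <<'E'
from h import *
from scipy.optimize import fsolve
print('saddle tool xy',fsolve(lambda v:wproj([v[0],v[1],-.027])-[321,147],[.06,0]))
L=np.array([.471,-.0193]);uy=np.array([.047,.9989])
h=L-.152*uy
ctrl.movel([*h,.021],max_speed=.1)
h=L-.097*uy
ctrl.movel([*h,.021],max_speed=.1);ctrl.pause(.1)
s=get_state();print(s['time'],s['tcp_pos'],s['eef_rot'],s['contact_force'])
for n in ['wrist','top']:
    p,d=vision.grab_frame(n);cv2.imwrite(f'pics/{n}5.png',p);np.savez(f'pics/{n}5.npz',p=p,d=d,pos=s['tcp_pos'],rot=s['eef_rot'])
E
```

```text
saddle tool xy [0.0628471  0.00121887]
23.325 [ 0.4664721  -0.11722871  0.02112341] [ 4.01614355e-04  7.23990043e-01  6.89810292e-01 -1.34126972e-04] [ 0.14179574 -0.33870769 -8.61449659]
```

View pics/wrist5.png

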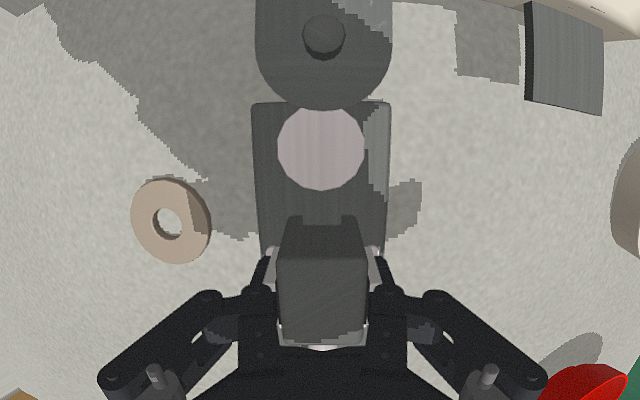

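```bash
python3 - <<'E'
from h import *
from scipy.optimize import fsolve
p=cv2.imread('pics/wrist5.png');cv2.imwrite('pics/w5c.png',cv2.resize(p[0:200,230:410],(540,600),interpolation=cv2.INTER_CUBIC))
f=lambda uv,z:fsolve(lambda v:wproj([v[0],v[1],z])-uv,[.06,0])
print('stud',f([324,34],.0211-.08),'lugend',f([323,109.5],.0211-.064),f([255,50],.0211-.064),f([391.5,50],.0211-.064))
print('saddle',f([321,147.5],.0211-.048))
E
```

```text
stud [0.09854171 0.00214289] lugend [0.07740405 0.00192348] [ 0.09747471 -0.01974916] [0.09753352 0.02376917]
saddle [0.06264318 0.00121911]
```

View pics/w5c.png

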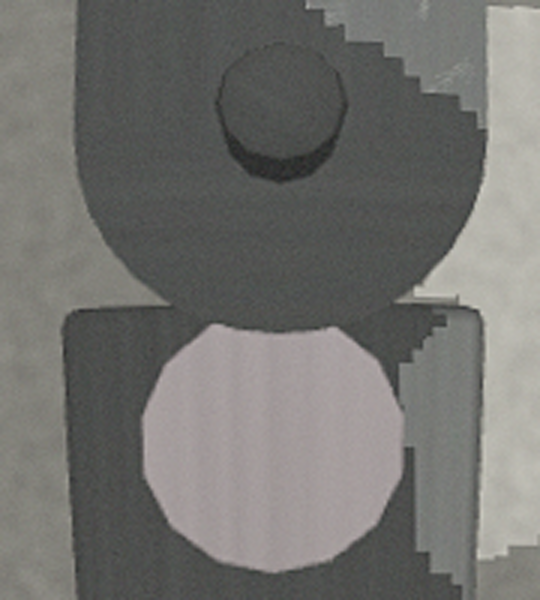

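```bash
python3 - <<'E'
from h import *
s=get_state();q=np.array(s['eef_rot']);R=Ro.from_quat(q[[1,2,3,0]]).as_matrix()
c=np.array([.46644,-.1162,.021]);g=c+R@np.array([.0363,.0009,0]);g[2]=.021;print(g)
p0=s['tcp_pos']
ctrl.movel(g,max_speed=.06);ctrl.pause(.1)
s=get_state();print(s['time'],s['tcp_pos'],R.T@(np.array(s['tcp_pos'])-p0),s['contact_force'])
err=np.array([.0363,.0009])-(R.T@(np.array(s['tcp_pos'])-p0))[:2]
g=g+R@np.r_[err,0];g[2]=.0205;ctrl.movel(g,max_speed=.03)
f0=s['contact_force'][2];z=.0205
for k in range(8):
    ctrl.pause(.05);s=get_state();print(s['tcp_pos'],s['contact_force'][2]-f0)
    if s['contact_force'][2]-f0>6: break
    z-=.0008;ctrl.movel([g[0],g[1],z],max_speed=.02)
print(R.T@(np.array(s['tcp_pos'])-p0))
for n in ['wrist','side']:
    p,d=vision.grab_frame(n);cv2.imwrite(f'pics/{n}6.png',p);np.savez(f'pics/{n}6.npz',p=p,d=d,pos=s['tcp_pos'],rot=s['eef_rot'])
print(get_state()['time'])
E
```

```text
[ 0.46909638 -0.07998614  0.021     ]
24.2833 [ 0.46909314 -0.08048359  0.02104232] [ 3.66972758e-02  9.16573632e-04 -1.24947175e-05] [ 0.12888041 -0.36937378 -8.42802456]
[ 0.46903345 -0.08061014  0.02047489] -0.39775104068338685
[ 0.46904725 -0.08038599  0.01967362] 0.8360528505599074
[ 0.46902534 -0.0803617   0.0188717 ] 0.8389796152771964
[ 0.46911523 -0.08040784  0.01811441] 0.566263760399135
[ 0.46916851 -0.08039466  0.01799025] 14.924322445330708
[0.0367912  0.00098698 0.00303955]
25.8833
```

View pics/wrist6.png

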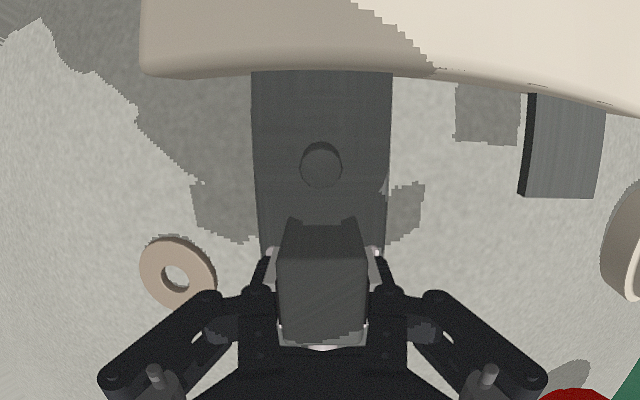

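```bash
python3 - <<'E'
from h import *
from scipy.optimize import fsolve
p=cv2.imread('pics/wrist6.png');cv2.imwrite('pics/w6c.png',cv2.resize(p[50:250,230:410],(540,600),interpolation=cv2.INTER_CUBIC))
f=lambda uv,z:fsolve(lambda v:wproj([v[0],v[1],z])-uv,[.06,0])
print('stud',f([320.8,162],.018-.08))
p=cv2.imread('pics/side6.png');cv2.imwrite('pics/s6c.png',cv2.resize(p[120:260,240:420],(771,600),interpolation=cv2.INTER_CUBIC))
E
```

```text
stud [0.06403608 0.00130463]
```

View pics/w6c.png

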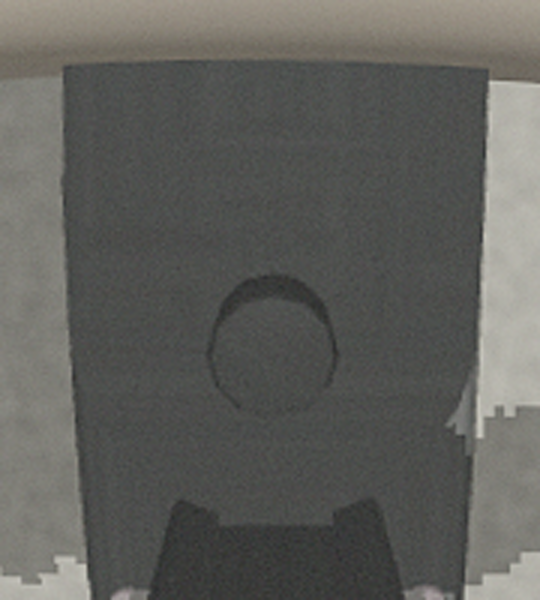

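View pics/s6c.png

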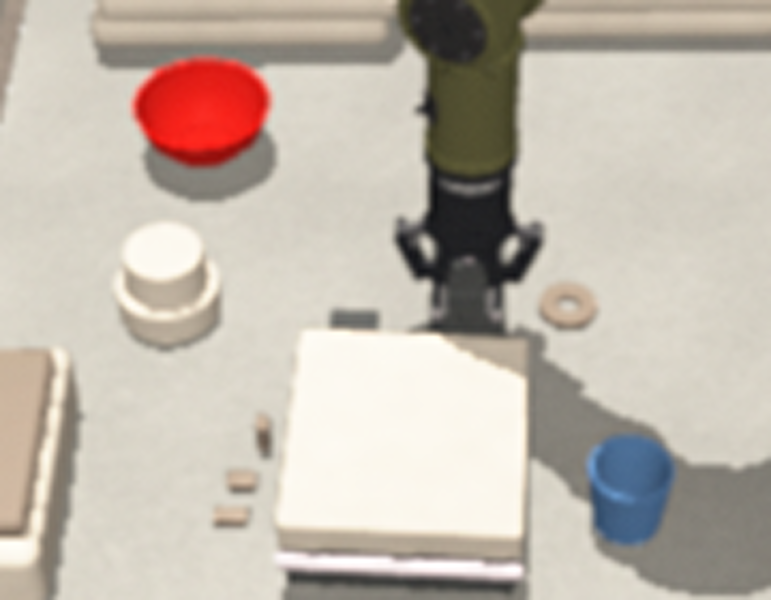

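```bash
cat >> h.py <<'E'
U=np.array([.047,.9989]);Hs=np.array([.4691,-.0804])
def pad(phi,dz=0):
    b=.015+.135*np.cos(phi)-.006*np.sin(phi);z=.045+.135*np.sin(phi)+.006*np.cos(phi)
    return np.r_[Hs-b*U,z+dz]
E
python3 - <<'E'
from h import *
ctrl.ungrasp()
s=get_state();print(s['time'],s['width'],s['tcp_pos'])
c=s['tcp_pos'];ctrl.movel([c[0],c[1],.19],max_speed=.15)
t=pad(.6,.04);print(t)
ctrl.movel(t,max_speed=.15)
ctrl.close_gripper(force=40);ctrl.pause(.1)
s=get_state();print(s['time'],s['width'],s['tcp_pos'],s['contact_force'])
for n in ['wrist','side','top']:
    p,d=vision.grab_frame(n);cv2.imwrite(f'pics/{n}7.png',p);np.savez(f'pics/{n}7.npz',p=p,d=d)
p=cv2.imread('pics/side7.png');cv2.imwrite('pics/s7c.png',cv2.resize(p[120:260,240:420],(771,600),interpolation=cv2.INTER_CUBIC))
E
```

```text
26.4333 0.08539035254631593 [ 0.46912406 -0.08041538  0.01727942]
[ 0.46331747 -0.20329712  0.16617875]
29.5833 -8.427588548571911e-05 [ 0.46333082 -0.2033315   0.16618532] [ 0.97276705 -0.45936748  0.46579703]
```

View pics/s7c.png

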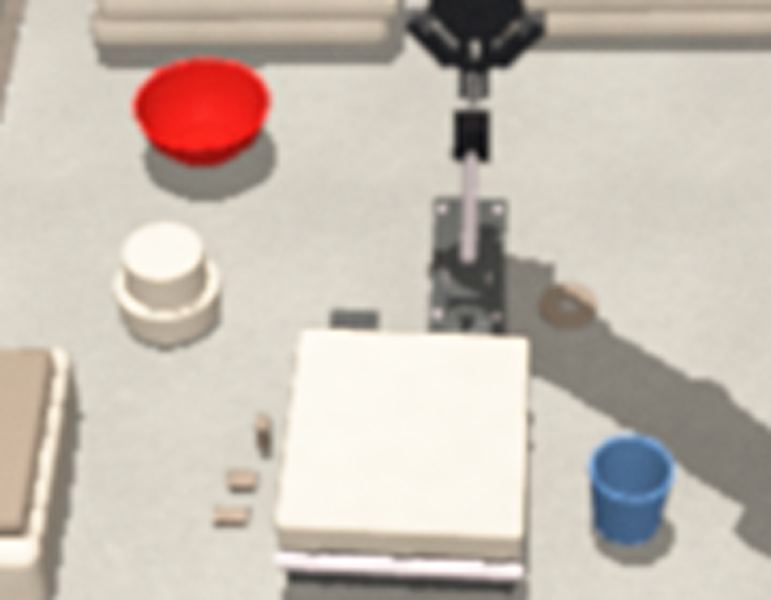

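View pics/wrist7.png

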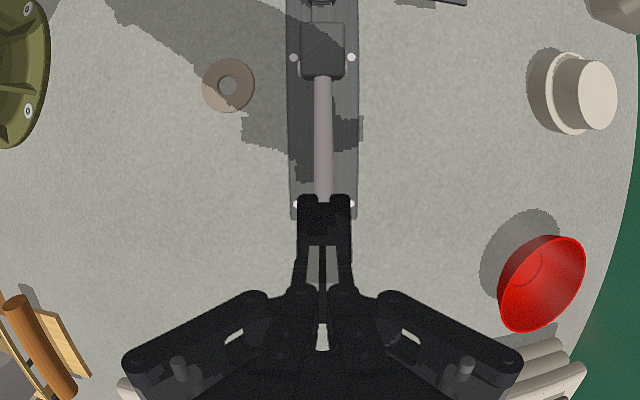

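```bash
cat >> h.py <<'E'
def press():
    f0=get_state()['contact_force'][2]
    ctrl.movel(pad(.6,.003),max_speed=.1)
    for phi in (.45,.3,.15,.05,0.):
        ctrl.movel(pad(phi),max_speed=.06)
        s=get_state();print(phi,s['time'].__round__(2),np.round(s['tcp_pos'],4),np.round(s['contact_force'][2]-f0,1))
    dz=0
    for k in range(8):
        ctrl.pause(.05);s=get_state();f=s['contact_force'][2]-f0
        print(dz,np.round(s['tcp_pos'],4),round(f,1))
        if f>16: break
        dz-=.001;ctrl.movel(pad(0,dz),max_speed=.02)
    return dz,f0
E
python3 - <<'E'
from h import *
print(press())
for n in ['wrist','side','top']:
    p,d=vision.grab_frame(n);cv2.imwrite(f'pics/{n}8.png',p);np.savez(f'pics/{n}8.npz',p=p,d=d)
p=cv2.imread('pics/side8.png');cv2.imwrite('pics/s8c.png',cv2.resize(p[120:260,240:420],(771,600),interpolation=cv2.INTER_CUBIC))
for k in ('7','8'):
  C=cloud('side',np.load(f'pics/side{k}.npz')['d']);m=(C[...,0]>.43)&(C[...,0]<.6)&(C[...,2]>.06)&(C[...,2]<.13)
  for a,b in ((.03,.06),(.1,.13),(.19,.215)):
    P=C[m&(C[...,1]>a)&(C[...,1]<b)];print(k,a,len(P),np.median(P[:,2]) if len(P) else None)
E
```

```text
0.45 30.78 [ 0.4628 -0.2147  0.109 ] 3.0
0.3 31.27 [ 0.4627 -0.2222  0.0904] 5.0
0.15 31.77 [ 0.4624 -0.2273  0.0713] 4.8
0.05 32.14 [ 0.462  -0.2295  0.058 ] 5.6
0.0 32.41 [ 0.462  -0.2301  0.0514] 5.8
0 [ 0.462  -0.2301  0.0515] 6.0
-0.001 [ 0.462  -0.2302  0.0508] 8.7
-0.002 [ 0.4621 -0.2302  0.0503] 13.9
-0.003 [ 0.4621 -0.2302  0.0498] 20.6
(-0.003, np.float64(-0.12664118776919434))
7 0.03 274 0.07963205562657195
7 0.1 305 0.07952271600405382
7 0.19 270 0.07897982939805036
8 0.03 292 0.09291162466124593
8 0.1 319 0.08772340760141499
8 0.19 289 0.0819161495136386
```

View pics/s8c.png

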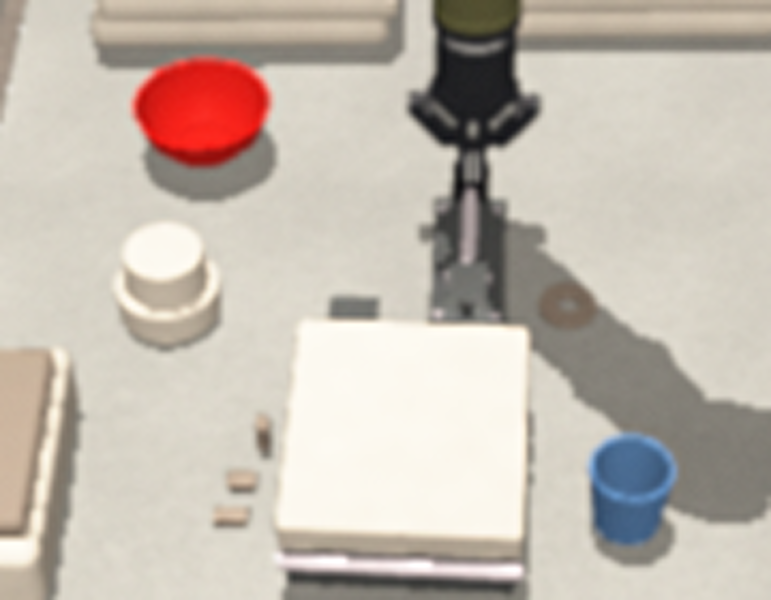

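View pics/wrist8.png

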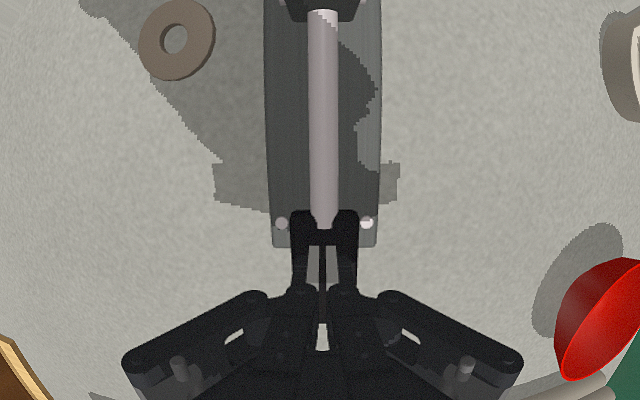

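First pump worked: edge risen by about 0.07 rad. Now the full release and the second press.

```bash
python3 - <<'E'
from h import *
for phi in (.15,.3,.45,.6): ctrl.movel(pad(phi),max_speed=.06)
ctrl.movel(pad(.6,.03),max_speed=.08);ctrl.pause(.4)
s=get_state();print(s['time'],s['tcp_pos'],s['contact_force'])
for n in ['side','wrist']:
    p,d=vision.grab_frame(n);cv2.imwrite(f'pics/{n}9.png',p);np.savez(f'pics/{n}9.npz',p=p,d=d)
p=cv2.imread('pics/side9.png');cv2.imwrite('pics/s9c.png',cv2.resize(p[120:260,240:420],(771,600),interpolation=cv2.INTER_CUBIC))
C=cloud('side',np.load('pics/side9.npz')['d']);m=(C[...,0]>.43)&(C[...,0]<.6)&(C[...,2]>.06)&(C[...,2]<.13)
for a,b in ((.03,.06),(.1,.13),(.19,.215)): print(np.median(C[m&(C[...,1]>a)&(C[...,1]<b)][:,2]))
E
```

```text
36.4417 [ 0.46323032 -0.2033021   0.15596204] [0.13595683 0.16806743 0.79410995]
0.07969180835249566
0.07948366890756511
0.07960840192605823
```

View pics/s9c.png

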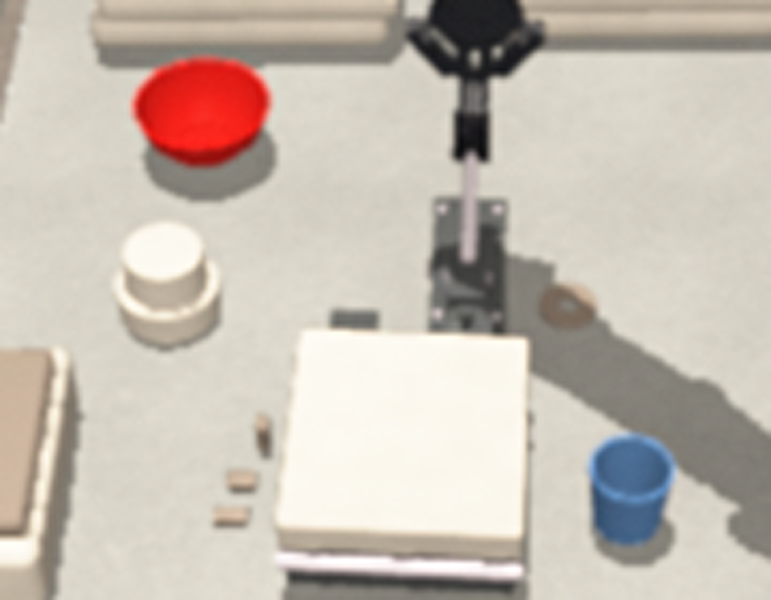

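View pics/wrist9.png

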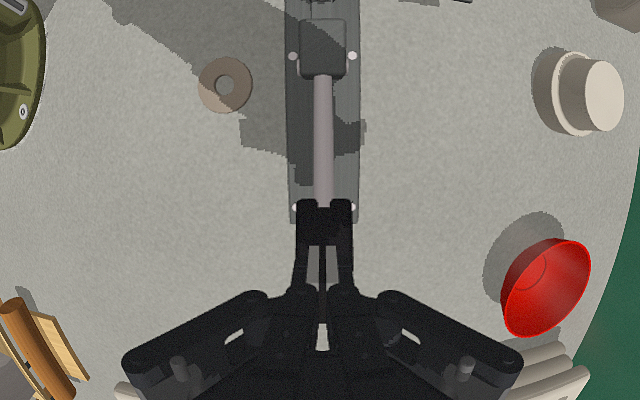

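Handle is fully up, slab flat again, jack unmoved. Second press.

```bash
python3 - <<'E'
from h import *
print(press());ctrl.pause(.3)
s=get_state();print(s['time'],s['tcp_pos'],s['contact_force'])
for n in ['side','top']:
    p,d=vision.grab_frame(n);cv2.imwrite(f'pics/{n}10.png',p);np.savez(f'pics/{n}10.npz',p=p,d=d)
C=cloud('side',np.load('pics/side10.npz')['d']);m=(C[...,0]>.43)&(C[...,0]<.6)&(C[...,2]>.06)&(C[...,2]<.13)
for a,b in ((.03,.06),(.1,.13),(.19,.215)): print(np.median(C[m&(C[...,1]>a)&(C[...,1]<b)][:,2]))
E
```

```text
0.45 37.49 [ 0.4629 -0.2148  0.1091] 2.4
0.3 37.98 [ 0.4627 -0.2222  0.0904] 2.7
0.15 38.48 [ 0.4624 -0.2273  0.0713] 4.1
0.05 38.85 [ 0.4621 -0.2295  0.058 ] 4.6
0.0 39.12 [ 0.4621 -0.2301  0.0514] 5.2
0 [ 0.462  -0.2301  0.0515] 6.0
-0.001 [ 0.4621 -0.2301  0.0508] 9.0
-0.002 [ 0.4621 -0.2301  0.0504] 14.0
-0.003 [ 0.4622 -0.2301  0.0498] 21.3
(-0.003, np.float64(0.04989827233661759))
40.3667 [ 0.46215084 -0.2301755   0.04985518] [-1.29971291  5.32841596 20.35512127]
0.09299633022898536
0.08781692561933756
0.08170475968547795
```

View pics/side10.png

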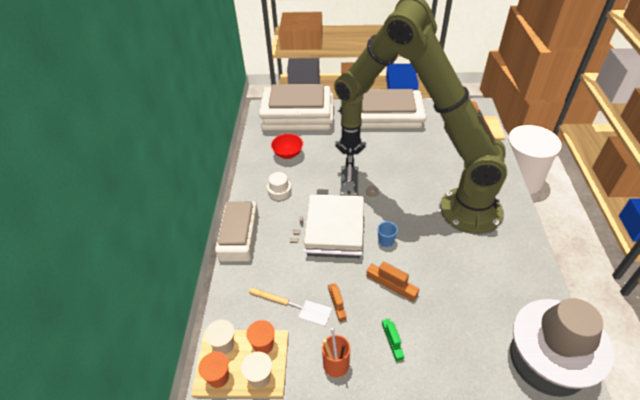

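View pics/top10.png

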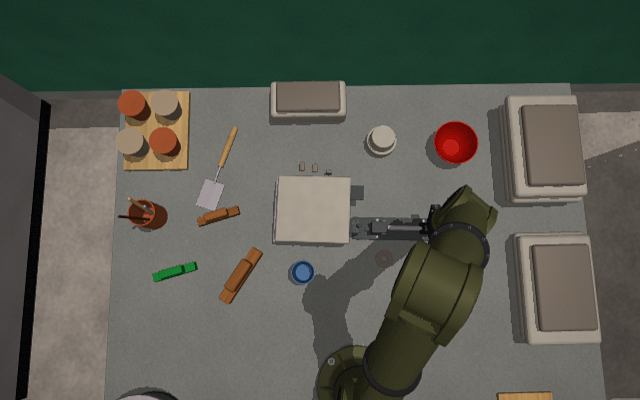

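The side view shows the slab edge raised, the scraper standing at (338,300) and the chips beside the slab. The top view shows the jack under the round lug at (357,228) and the bystanders unmoved.

```bash
python3 -c "
from station import ticket
print(ticket.close_job())"
```

```text
the job is handed in; nothing more can be done
None
```

The job is done and handed in at about 40 s. The arm is still holding the handle down.

- **Chips:** I gripped the smaller brown scraper and pushed all three chips off the +x side of the slab in one sweep. They lie on the table beside it. I then set the scraper back on the table where it had been.
- **Jack:** I slid it under the round lug with the stud and set it flat on the table. The wrist image put the saddle within about 1–2 mm of the stud, with two readings differing by that much. I did not re-adjust it.
- **Pumping:** I made two full presses. Between them, images showed the handle fully up and the slab flat again.
- **Last check:** The slab is tilted by about 0.07 rad, the handle is at its stop with about 20 N on the paddle, and the bystanders appear unmoved. No checks failed.

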